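# Find the uncaught duct cover and push it open

## Task

One of the four identical white flap covers on the fibre connection duct is off its catch: press their ribbed ends with the fingertips until you find the cover that rocks, then push that cover right over, past upright to its stop, and leave it standing open. Only touch and push the covers - never pinch one or force one that is caught - and leave everything else on the bench and on the duct where it is.

Things in the scene. Friction and masses are not known exactly. Their poses are not given: they have to be found in the camera images.
- duct: fixed aluminium fibre connection duct, 156 (x) by 460 (y) by 75 mm high; origin at the centre of its underside, x across it away from the robot, y along it to the left, z up. Four identical white flap covers, 90 mm apart, close flush with its level top, 75 mm above the bench. Under each is an open bay 66 mm deep: a finger may follow the ribbed end down into it
- cover_1 (a joint): hinge of cover 1 (1 leftmost seen from the robot, 4 rightmost): 0 closed, grows as the ribbed end goes down and the long leaf rises; 1.57 upright, 1.75 rad at its stop, leaning away from the robot. A catch inside holds three covers at 0; the free one (any of the four) tips under 2 to 6 N on its ribbed end and stays at any angle it is left at. Pressing the long leaf moves nothing
- cover_2 (a joint): hinge of cover 2 (1 leftmost seen from the robot, 4 rightmost): 0 closed, grows as the ribbed end goes down and the long leaf rises; 1.57 upright, 1.75 rad at its stop, leaning away from the robot. A catch inside holds three covers at 0; the free one (any of the four) tips under 2 to 6 N on its ribbed end and stays at any angle it is left at. Pressing the long leaf moves nothing
- cover_3 (a joint): hinge of cover 3 (1 leftmost seen from the robot, 4 rightmost): 0 closed, grows as the ribbed end goes down and the long leaf rises; 1.57 upright, 1.75 rad at its stop, leaning away from the robot. A catch inside holds three covers at 0; the free one (any of the four) tips under 2 to 6 N on its ribbed end and stays at any angle it is left at. Pressing the long leaf moves nothing
- cover_4 (a joint): hinge of cover 4 (1 leftmost seen from the robot, 4 rightmost): 0 closed, grows as the ribbed end goes down and the long leaf rises; 1.57 upright, 1.75 rad at its stop, leaning away from the robot. A catch inside holds three covers at 0; the free one (any of the four) tips under 2 to 6 N on its ribbed end and stays at any angle it is left at. Pressing the long leaf moves nothing
- cover_1_pin (a point): point on the hinge pin at mid-width of cover 1, 70 mm above the bench; the pin runs along the duct (y). The frame turns with the cover, a rigid plate 122 by 80 mm, 5 mm thick: underside at z = 0, top at z = 5 mm; the long leaf reaches to x = -78 mm (robot's side), the ribbed end to x = +44 mm
- cover_1_push (a point): where to press cover 1: top of its ribbed end, 25 mm behind the pin (away from the robot), at mid-width; moves with the cover
- cover_2_pin (a point): point on the hinge pin at mid-width of cover 2, 70 mm above the bench; the pin runs along the duct (y). The frame turns with the cover, a rigid plate 122 by 80 mm, 5 mm thick: underside at z = 0, top at z = 5 mm; the long leaf reaches to x = -78 mm (robot's side), the ribbed end to x = +44 mm
- cover_2_push (a point): where to press cover 2: top of its ribbed end, 25 mm behind the pin (away from the robot), at mid-width; moves with the cover
- cover_3_pin (a point): point on the hinge pin at mid-width of cover 3, 70 mm above the bench; the pin runs along the duct (y). The frame turns with the cover, a rigid plate 122 by 80 mm, 5 mm thick: underside at z = 0, top at z = 5 mm; the long leaf reaches to x = -78 mm (robot's side), the ribbed end to x = +44 mm
- cover_3_push (a point): where to press cover 3: top of its ribbed end, 25 mm behind the pin (away from the robot), at mid-width; moves with the cover
- cover_4_pin (a point): point on the hinge pin at mid-width of cover 4, 70 mm above the bench; the pin runs along the duct (y). The frame turns with the cover, a rigid plate 122 by 80 mm, 5 mm thick: underside at z = 0, top at z = 5 mm; the long leaf reaches to x = -78 mm (robot's side), the ribbed end to x = +44 mm
- cover_4_push (a point): where to press cover 4: top of its ribbed end, 25 mm behind the pin (away from the robot), at mid-width; moves with the cover
- reel: empty black fibre reel lying flat, 90 mm across, 42 mm high, in front of the duct; origin at the centre of its underside; a bystander
- driver: screwdriver, 140 mm long, lying in front of the duct; origin below its middle; a bystander
- plug: small connector plug, 64 mm long, 12 mm high, lying in front of the duct; origin below its middle; a bystander
- tape: roll of tape, 42 mm across, 18 mm high, on the left end of the duct's top; origin at the centre of its underside; a bystander
- capjar: small jar, 38 mm across, 42 mm high, on the right end of the duct's top; origin at the centre of its underside; a bystander
- alcohol: bottle, 54 mm across, 130 mm high, standing behind the duct; origin at the centre of its underside; a bystander
- cleaver: fibre cleaver, a dark block 75 by 60 by 38 mm, behind the duct; origin at the centre of its underside; a bystander
- scope: black inspection scope, 140 mm long, 32 mm thick, lying behind the duct; origin below its middle; a bystander

How it is judged:
On the way, in this order (a step that is already met when the one before it is completed fails the run):
1. the free cover rocks under the fingers (contact force between the fingers and duct above 0.3 N and value of joint any of cover_1, cover_2, cover_3, cover_4 above 0.06 rad), for 0.05 s.
2. it is pushed over to its stop (value of joint any of cover_1, cover_2, cover_3, cover_4 above 1.6 rad), for 0.2 s.
At the end, for the whole second after the job is handed in: The free cover stands open past upright (hinge above 1.6 rad of 1.75) and at rest, the other three are still closed (below 0.03 rad), and every bystander is within 30 mm of where it stood (((value of joint cover_1 above 1.6 rad and velocity of joint cover_1 between -0.05 and 0.05 rad/s and value of joint each of cover_2, cover_3, cover_4 below 0.03 rad) or (value of joint cover_2 above 1.6 rad and velocity of joint cover_2 between -0.05 and 0.05 rad/s and value of joint each of cover_1, cover_3, cover_4 below 0.03 rad) or (value of joint cover_3 above 1.6 rad and velocity of joint cover_3 between -0.05 and 0.05 rad/s and value of joint each of cover_1, cover_2, cover_4 below 0.03 rad) or (value of joint cover_4 above 1.6 rad and velocity of joint cover_4 between -0.05 and 0.05 rad/s and value of joint each of cover_1, cover_2, cover_3 below 0.03 rad)) and distance of each of reel, driver, plug, tape, capjar, alcohol, cleaver, scope from where it was at the start of the episode below 0.03 m); the robot touches nothing.
It fails at once if a loose thing on the bench or the duct is lifted, carried or pushed more than 30 mm (distance of any of reel, driver, plug, tape, capjar, alcohol, cleaver, scope from where it was at the start of the episode above 0.03 m).
It fails at once if a cover is pinched: its plate is taken between the fingers ((x of the grasp point in the frame of cover_1_pin between -0.081 and 0.047 m and y of the grasp point in the frame of cover_1_pin between -0.043 and 0.043 m and z of the grasp point in the frame of cover_1_pin between -0.0015 and 0.0065 m) or (x of the grasp point in the frame of cover_2_pin between -0.081 and 0.047 m and y of the grasp point in the frame of cover_2_pin between -0.043 and 0.043 m and z of the grasp point in the frame of cover_2_pin between -0.0015 and 0.0065 m) or (x of the grasp point in the frame of cover_3_pin between -0.081 and 0.047 m and y of the grasp point in the frame of cover_3_pin between -0.043 and 0.043 m and z of the grasp point in the frame of cover_3_pin between -0.0015 and 0.0065 m) or (x of the grasp point in the frame of cover_4_pin between -0.081 and 0.047 m and y of the grasp point in the frame of cover_4_pin between -0.043 and 0.043 m and z of the grasp point in the frame of cover_4_pin between -0.0015 and 0.0065 m)).
It fails at once if the duct or a cover is forced (more than 70 N) (contact force between any of the fingers, the arm and duct above 70 N).
It also fails if it takes over 54 s, if anything falls off the work surface, if the arm or the gripper's body presses on something with over 40 N, if the wrist force passes 120 N, or if a joint passes its speed limit or range.

## Robot

A 6-joint arm with a two-finger parallel gripper is mounted at the origin on the work surface. World frame = base frame: x ahead of the robot, y to its left, z up, the work surface at z = 0. Lengths are in m, angles in rad, forces in N, time in s.
With the tool pointing down it reaches from about 0.375 to 0.975 m from the base axis. Payload 3.8 kg.
Tool frame: the origin (TCP) lies on the mounting face of the last link; the fingertips stand 173 mm ahead of it and the grasp point (between the pads) lies 155 mm ahead of it; z points along the fingers, y is the line along which they close (so a half turn about z gives the same grasp; the last joint's range is limited). The gripper opens to 85 mm and grips with 20 to 120 N. Pads are 22 mm wide; open, the fingers measure 114 mm over their backs; the gripper's body (76 mm by 85 mm) begins 54 mm behind the grasp point. The pads swing forward as they close: fully open they stand 13 mm farther back than shut.
Start: joints at [-1.233, 0.264, 1.604, -0, 1.274, -0.037], TCP at [0.247, -0.628, 0.405] pointing down, gripper open.
Joint ranges: [-2.63, 2.63], [-0.94, 2.18], [0.31, 2.57], [-1.31, 4.45], [0, 2.66], [-2.55, 2.55]. Speed limits (rad/s): [2.57, 2.57, 3.14, 3.14, 3.14, 3.14].

## Interface

Orientations are given as a 3x3 rotation matrix whose columns are the frame's x, y, z axes.
In Python, from bench import status, grab_frame, ticket gives the robot as it stands.
- The arm moves only by the tool drive_tool, never from a script. Its arguments are lists of equal length, an entry for each row: "delta_pos": the shift along the tool's x, y, z each as a share of 30 mm, from -1 to 1, a list of three; "turn": the turn about the tool's z as a share of 0.12 rad, from -1 to 1; "jaw": the closure, from -1 (fully open) to 1 (shut). A call has 1 to 8 rows; each row shifts and turns the commanded pose from where the row before left it, along the tool's axes as they then stand; what a row does not reach is not made up. A row lasts 1/8 s, in which the tool goes at most 62.5 mm and 10.7 degrees, less where a joint would pass 70% of its speed; a pose out of reach is approached as far as the arm can. A call with a number of a shift or a turn outside -1 to 1 is refused whole. A call with a gripper value outside its range is refused whole. The fingers move at their own pace and stop on an object; the grip force is fixed at half the most. Time passes only in rows, so rows that do not move let the fingers close. It gives the time, the measured TCP pose, the force, the opening and the grip force at its end, in the units of the state.
- status.read_state(): the state, without advancing time (a new reading comes with each control period).
- grab_frame(name): name is "scene" or "top" or "wrist"; returns a dict with "pixels" (420x560x3 uint8, red, green, blue), "fx", "fy", "cx", "cy" (pixels), "cam_to_world" (4x4, takes a point from camera to world coordinates); the wrist camera has in their place "mount" (4x4, takes a point from camera to tool coordinates, whose origin is the TCP and whose axes are the flange's). Camera axes: x right, y down, z forward; pixel columns grow to the right and rows downward; lengths in m; the calibration is good to about 2 mm. A picture is of the moment at which its call begins: read the wrist's pose just before it. There is no depth.
- ticket.hand_in(): hands the job in; it is judged then, once.
The state is a dict: "clock": time; "joint_pos": joint angles; "joint_velocities": joint speeds; "joint_efforts": joint torques, N m; "tool_pos": TCP position; "eef_rot": TCP orientation; "ft_force": force on the tool from outside, world axes, zero at the start; "ft_torque": the same for the moment, N m; "grip_width": finger opening in m; "grip_force": force on a finger pad.
Only numpy, scipy, OpenCV 4.12 (cv2) and the standard library are available. Lean on these libraries where they do the work, as an engineer would, in place of code of your own. Each camera call takes 0.05 s, during which the arm holds its last target. There are 200 camera calls.

## Working session

There is one attempt and no reset: what is moved stays moved. The work goes in short steps, Python scripts to look and compute and a tool call to move; the robot and the scene stay as the last step left them, time stands still between calls to the robot, and variables do not carry over. Pictures are saved under pics/ and viewed, at most 10 in all, crops included, and the job is handed in when it is done.

Besides the shell and the picture viewer there is one more tool, called after ">>>" as name(argument=value, ...) on one line, values as JSON. drive_tool: Moves the arm, as the interface text tells. Its arguments: {"type":"object","properties":{"delta_pos":{"type":"array"},"turn":{"type":"array"},"jaw":{"type":"array"}},"required":["delta_pos","turn","jaw"]}

```bash
mkdir -p pics
python3 - <<'E'
from bench import status, grab_frame
import cv2,json,numpy as np,pickle
s=status.read_state(); print(s)
for n in("top","scene"):
    f=grab_frame(n); cv2.imwrite(f"pics/{n}0.png",f["pixels"][:,:,::-1]); pickle.dump(f,open(n+".pkl","wb"))
    print(n,f["fx"],f["fy"],f["cx"],f["cy"],np.round(f["cam_to_world"],4).tolist())
E
```

```text
{'clock': 0.0, 'joint_pos': array([-1.23290119e+00,  2.64791844e-01,  1.60539049e+00, -7.99587321e-06,
        1.27367609e+00, -3.68993003e-02]), 'joint_velocities': array([ 7.61714268e-04,  6.48686864e-05,  4.21937316e-04,  7.28407591e-04,
        1.56959416e-03, -1.11882400e-03]), 'joint_efforts': array([ 2.42166017e-03, -5.15105331e+01, -3.67312038e+01,  2.31847671e-04,
        1.27732390e-02, -1.25434084e-05]), 'tool_pos': array([ 0.24698973, -0.62782403,  0.40332659]), 'eef_rot': array([[ 9.30582064e-01,  3.66082569e-01, -7.58320240e-04],
       [ 3.66083347e-01, -9.30579617e-01,  2.13511585e-03],
       [ 7.59513357e-05, -2.26450892e-03, -9.99997433e-01]]), 'ft_force': array([ 0.13669291, -0.24943653, -0.07066023]), 'ft_torque': array([-0.04939335, -0.02638629,  0.01797598]), 'grip_force': 0.0, 'grip_width': 0.08542361383659226}
top 442.079667389642 442.079667389642 274.762186160954 208.71749374373792 [[-0.0009, -0.9811, 0.1936, 0.4292], [-0.9999, 0.0039, 0.0155, 0.0282], [-0.016, -0.1936, -0.981, 0.7901], [0.0, 0.0, 0.0, 1.0]]
scene 450.02100402188324 450.02100402188324 282.4554688854516 212.55758711002605 [[-0.6794, 0.4152, -0.605, 1.1007], [0.7336, 0.3658, -0.5727, 0.541], [-0.0164, -0.833, -0.5531, 0.5916], [0.0, 0.0, 0.0, 1.0]]
```

View pics/top0.png

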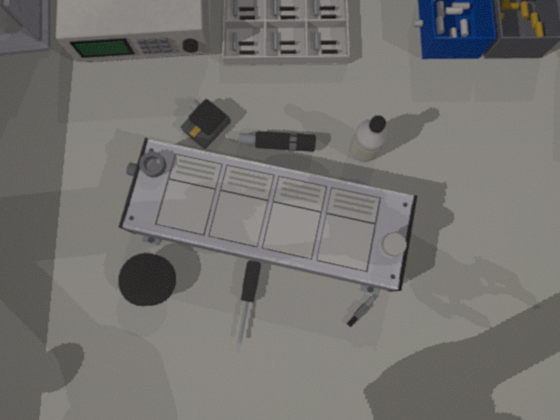

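View pics/scene0.png

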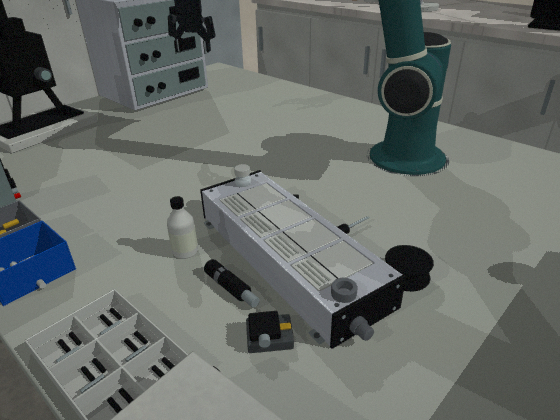

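The top view shows the duct with corners near (146,142), (415,196), (401,290), (122,228). The ribbed ends are at about (197,170), (248,180), (299,190) and (352,203), on the far side. The tape sits at (152,164) and the jar at (394,244). Next I'll measure the covers.

```bash
cat > h.py <<'E'
import numpy as np,cv2,pickle
def ray(f,px,z):
    T=np.array(f["cam_to_world"]);px=np.atleast_2d(px).astype(float)
    d=np.c_[(px[:,0]-f["cx"])/f["fx"],(px[:,1]-f["cy"])/f["fy"],np.ones(len(px))]@T[:3,:3].T
    return T[:3,3]+d*((z-T[2,3])/d[:,2])[:,None]
E
python3 - <<'E'
from h import *
f=pickle.load(open("top.pkl","rb"));im=f["pixels"]
print(ray(f,[[146,142],[415,196],[401,290],[122,228]],.075).round(3))
hsv=cv2.cvtColor(im,cv2.COLOR_RGB2HSV);g=cv2.cvtColor(im,cv2.COLOR_RGB2GRAY)
for p in[(185,205),(240,215),(290,228),(345,240),(220,200),(135,190),(140,215)]:print(p,im[p[1],p[0]])
b=im[:,:,2].astype(int)-im[:,:,0]
m=((b<8)&(g>120)).astype(np.uint8)
poly=np.zeros_like(m);cv2.fillPoly(poly,[np.array([[146,142],[415,196],[401,290],[122,228]])],1)
m=cv2.morphologyEx(m*poly,cv2.MORPH_OPEN,np.ones((3,3)))
for c in cv2.findContours(m,cv2.RETR_EXTERNAL,cv2.CHAIN_APPROX_NONE)[0]:
    if cv2.contourArea(c)>300:
        w=ray(f,c[:,0],.075)[:,:2].astype(np.float32)
        print(cv2.contourArea(c),cv2.minAreaRect(w))
v=im.copy();v[m>0]=(255,0,0);v=cv2.resize(v[130:300,110:430],(800,425))
cv2.imwrite("pics/m.png",v[:,:,::-1])
E
```

```text
[[ 0.687  0.259  0.075]
 [ 0.591 -0.192  0.075]
 [ 0.438 -0.16   0.075]
 [ 0.539  0.291  0.075]]
(185, 205) [134 131 127]
(240, 215) [138 135 133]
(290, 228) [146 145 141]
(345, 240) [136 134 131]
(220, 200) [135 132 130]
(135, 190) [142 142 145]
(140, 215) [131 130 133]
2123.0 ((0.535639762878418, 0.01240481436252594), (0.07868825644254684, 0.07571323961019516), 77.12479400634766)
635.0 ((0.5764646530151367, -0.08866756409406662), (0.07867448031902313, 0.0408109612762928), 77.21292877197266)
2002.0 ((0.5753805637359619, 0.18759074807167053), (0.07815907895565033, 0.07553228735923767), 77.31883239746094)
1072.0 ((0.5961742997169495, -0.00115203857421875), (0.07842661440372467, 0.04140501841902733), 76.76387786865234)
1002.0 ((0.6360268592834473, 0.17349429428577423), (0.07905382663011551, 0.04120370373129845), 77.60269927978516)
13137.0 ((0.5657683610916138, 0.050271615386009216), (0.45652055740356445, 0.1566939800977707), 77.27745056152344)
```

View pics/m.png

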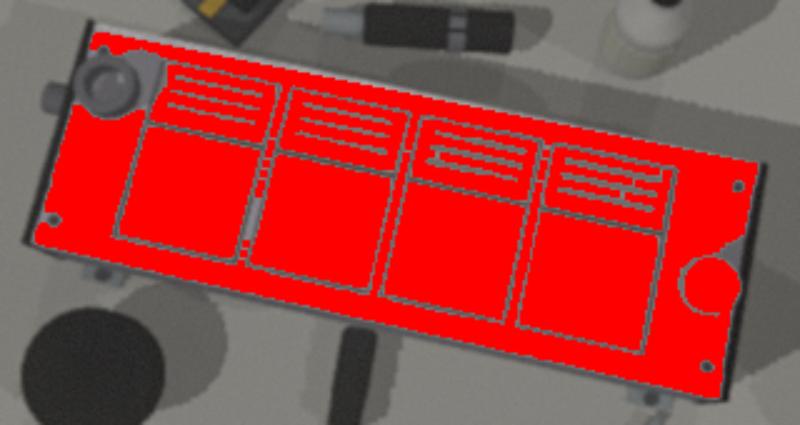

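Cover geometry fits the description: the duct is yawed −12.7°. The ribbed-end centres are c1 (0.636,0.1735), c3 (0.596,−0.001) and c4 (0.5765,−0.0887), with c2 interpolated at (0.616,0.086). My plan is to align the tool x axis with the duct's x and probe cover 4 first, with the fingers shut.

>>> drive_tool(delta_pos=[[0, 0, 0.4], [0, 0, 0.4], [0, 0, 0.4], [0, 0, 0.4], [0, 0, 0.4], [0.35, -1, 0], [0.35, -1, 0], [0.35, -1, 0]], turn=[1, 1, 1, 1, 0.97, 0, 0, 0], jaw=[1, 1, 1, 1, 1, 1, 1, 1])

```text
clock: 1.1
tool_pos: [0.2978, -0.5463, 0.3439]
eef_rot: [[0.975, -0.22, -0.0], [-0.22, -0.975, 0.001], [-0.001, -0.001, -1.0]]
ft_force: [-1.2, 0.1, -0.0]
grip_width: 0.0002
grip_force: 0.0
```

>>> drive_tool(delta_pos=[[0.35, -1, 0], [0.35, -1, 0], [0.35, -1, 0], [0.35, -1, 0], [0.35, -1, 0], [0.35, -1, 0], [0.35, -1, 0], [0.35, -1, 0]], turn=[0, 0, 0, 0, 0, 0, 0, 0], jaw=[1, 1, 1, 1, 1, 1, 1, 1])

```text
clock: 2.1
tool_pos: [0.4326, -0.3305, 0.3442]
eef_rot: [[0.976, -0.22, -0.001], [-0.22, -0.976, 0.001], [-0.001, -0.0, -1.0]]
ft_force: [0.8, 0.2, -0.0]
grip_width: 0.0003
grip_force: 0.0
```

>>> drive_tool(delta_pos=[[0.35, -1, 0], [0.35, -1, 0], [0.35, -1, 0], [0.35, -1, 0], [0.35, -1, 0], [0.35, -1, 0], [0.35, -1, 0], [0.35, -1, 0]], turn=[0, 0, 0, 0, 0, 0, 0, 0], jaw=[1, 1, 1, 1, 1, 1, 1, 1])

```text
clock: 3.1
tool_pos: [0.5672, -0.1149, 0.3441]
eef_rot: [[0.976, -0.22, -0.001], [-0.22, -0.976, 0.0], [-0.001, 0.0, -1.0]]
ft_force: [-0.1, -0.4, -1.5]
grip_width: -0.0003
grip_force: 0.0
```

>>> drive_tool(delta_pos=[[0.35, -0.95, 0], [0, 0, 0], [0, 0, 0]], turn=[0, 0, 0], jaw=[1, 1, 1])

```text
clock: 3.48
tool_pos: [0.5831, -0.0906, 0.3442]
eef_rot: [[0.976, -0.219, -0.001], [-0.219, -0.976, -0.0], [-0.001, 0.001, -1.0]]
ft_force: [0.5, 0.1, 0.2]
grip_width: -0.0
grip_force: 0.0
```

```bash
cat >> h.py <<'E'
U=np.array([.9755,-.2198]);V=np.array([-.2198,-.9755])   # tool x,y wanted
RC={1:[.636,.1735],2:[.616,.086],3:[.5962,-.0012],4:[.5765,-.0887]}
def rep():
    from bench import status
    s=status.read_state();R=s["eef_rot"]
    print(round(s["clock"],2),"tcp",s["tool_pos"].round(4),"yaw",np.degrees(np.arctan2(R[1,0],R[0,0])).round(2),"z",R[:,2].round(3),"F",s["ft_force"].round(2),"w",s["grip_width"].round(4),"j",s["joint_pos"].round(2))
    for k,c in RC.items():
        d=np.array(c)+.0065*U-s["tool_pos"][:2];print(k,"to press pt (tool x,y mm):",(1e3*d@U).round(1),(1e3*d@V).round(1))
E
python3 -c "from h import *;rep()"
```

```text
Traceback (most recent call last):
  File "h.py", line 11, in rep
    print(round(s["clock"],2),"tcp",s["tool_pos"].round(4),"yaw",np.degrees(np.arctan2(R[1,0],R[0,0])).round(2),"z",R[:,2].round(3),"F",s["ft_force"].round(2),"w",s["grip_width"].round(4),"j",s["joint_pos"].round(2))
                                                                                                                                                                   ^^^^^^^^^^^^^^^^^^^^^
AttributeError: 'float' object has no attribute 'round'
```

>>> drive_tool(delta_pos=[[0, 0, 0.7], [0, 0, 0.7], [0, 0, 0.7], [0, 0, 0.6], [0, 0, 0.1], [0, 0, 0]], turn=[0, 0, 0, 0, 0, 0], jaw=[1, 1, 1, 1, 1, 1])

```text
clock: 4.22
tool_pos: [0.5836, -0.0908, 0.2608]
eef_rot: [[0.975, -0.22, 0.0], [-0.22, -0.975, -0.0], [0.0, 0.0, -1.0]]
ft_force: [0.7, -0.1, -1.0]
grip_width: -0.0001
grip_force: 0.0
```

>>> drive_tool(delta_pos=[[0, 0, 0.1], [0, 0, 0]], turn=[0, 0], jaw=[1, 1])

```text
clock: 4.47
tool_pos: [0.5837, -0.0904, 0.2582]
eef_rot: [[0.976, -0.22, 0.001], [-0.22, -0.976, -0.0], [0.001, -0.0, -1.0]]
ft_force: [-0.1, 0.9, -0.2]
grip_width: 0.0001
grip_force: 0.0
```

>>> drive_tool(delta_pos=[[0, 0, 0.1], [0, 0, 0]], turn=[0, 0], jaw=[1, 1])

```text
clock: 4.72
tool_pos: [0.5834, -0.0904, 0.2545]
eef_rot: [[0.976, -0.22, -0.0], [-0.22, -0.976, 0.0], [-0.0, 0.0, -1.0]]
ft_force: [-0.3, 0.6, 0.2]
grip_width: 0.0004
grip_force: 0.0
```

>>> drive_tool(delta_pos=[[0, 0, 0.1], [0, 0, 0.05], [0, 0, 0]], turn=[0, 0, 0], jaw=[1, 1, 1])

```text
clock: 5.1
tool_pos: [0.5834, -0.0904, 0.2499]
eef_rot: [[0.976, -0.22, -0.0], [-0.22, -0.976, 0.0], [-0.001, 0.0, -1.0]]
ft_force: [0.4, 0.2, 1.1]
grip_width: -0.0001
grip_force: 0.0
```

>>> drive_tool(delta_pos=[[0, 0, 0.07], [0, 0, 0]], turn=[0, 0], jaw=[1, 1])

```text
clock: 5.35
tool_pos: [0.5837, -0.0905, 0.2483]
eef_rot: [[0.976, -0.22, 0.001], [-0.22, -0.976, -0.0], [0.001, 0.0, -1.0]]
ft_force: [-0.2, -0.0, 0.4]
grip_width: -0.0
grip_force: 0.7
```

>>> drive_tool(delta_pos=[[0, 0, 0.05], [0, 0, 0]], turn=[0, 0], jaw=[1, 1])

```text
clock: 5.6
tool_pos: [0.5837, -0.0905, 0.2482]
eef_rot: [[0.976, -0.22, 0.0], [-0.22, -0.976, -0.0], [0.0, 0.0, -1.0]]
ft_force: [-3.8, 0.5, 9.4]
grip_width: -0.0003
grip_force: 4.8
```

>>> drive_tool(delta_pos=[[0, 0, 0.03], [0, 0, 0]], turn=[0, 0], jaw=[1, 1])

```text
clock: 5.85
tool_pos: [0.5838, -0.0905, 0.2482]
eef_rot: [[0.976, -0.22, 0.0], [-0.22, -0.976, -0.0], [0.0, 0.0, -1.0]]
ft_force: [-6.1, 0.9, 13.7]
grip_width: -0.0003
grip_force: 7.2
```

Cover 4 is held at 14 N. Cover 3 next, pressing 4 mm nearer the pin.

>>> drive_tool(delta_pos=[[0, 0, -0.5], [-0.13, -1, 0], [0, -1, 0], [0, -1, 0], [0, 0, 0.2], [0, 0, 0.1], [0, 0, 0]], turn=[0, 0, 0, 0, 0, 0, 0], jaw=[1, 1, 1, 1, 1, 1, 1])

```text
clock: 6.72
tool_pos: [0.599, -0.0026, 0.251]
eef_rot: [[0.975, -0.221, -0.001], [-0.221, -0.975, -0.0], [-0.001, 0.0, -1.0]]
ft_force: [-0.4, -0.9, -0.1]
grip_width: 0.0001
grip_force: 0.0
```

>>> drive_tool(delta_pos=[[0, 0, 0.1], [0, 0, 0.05], [0, 0, 0]], turn=[0, 0, 0], jaw=[1, 1, 1])

```text
clock: 7.1
tool_pos: [0.5997, -0.0022, 0.2474]
eef_rot: [[0.975, -0.22, 0.001], [-0.22, -0.975, -0.0], [0.001, 0.0, -1.0]]
ft_force: [-0.3, -0.7, 1.5]
grip_width: 0.0003
grip_force: 0.6
```

>>> drive_tool(delta_pos=[[0, 0, 0.07], [0, 0, 0]], turn=[0, 0], jaw=[1, 1])

```text
clock: 7.35
tool_pos: [0.5998, -0.002, 0.2454]
eef_rot: [[0.976, -0.22, 0.001], [-0.22, -0.976, -0.0], [0.001, 0.0, -1.0]]
ft_force: [1.5, -1.7, 2.1]
grip_width: -0.0001
grip_force: 1.2
```

>>> drive_tool(delta_pos=[[0, 0, 0.04], [0, 0, 0]], turn=[0, 0], jaw=[1, 1])

```text
clock: 7.6
tool_pos: [0.5998, -0.0018, 0.2441]
eef_rot: [[0.976, -0.22, 0.001], [-0.22, -0.976, -0.0], [0.001, -0.0, -1.0]]
ft_force: [1.5, -2.3, 2.7]
grip_width: -0.0003
grip_force: 1.4
```

Cover 3 rocks: about 4 mm down at only 2.7 N. I'll follow it into the bay.

>>> drive_tool(delta_pos=[[0.1, 0, 0.1], [0, 0, 0.15], [0, 0, 0.15], [0, 0, 0]], turn=[0, 0, 0, 0], jaw=[1, 1, 1, 1])

```text
clock: 8.1
tool_pos: [0.602, -0.0023, 0.2308]
eef_rot: [[0.976, -0.22, -0.001], [-0.22, -0.976, 0.0], [-0.001, 0.0, -1.0]]
ft_force: [0.9, 0.1, 0.3]
grip_width: 0.0001
grip_force: 0.1
```

>>> drive_tool(delta_pos=[[0, 0, 0.15], [0, 0, 0.15], [0, 0, 0.1], [0, 0, 0]], turn=[0, 0, 0, 0], jaw=[1, 1, 1, 1])

```text
clock: 8.6
tool_pos: [0.6022, -0.0024, 0.2193]
eef_rot: [[0.976, -0.22, -0.001], [-0.22, -0.976, 0.0], [-0.001, 0.0, -1.0]]
ft_force: [1.5, 0.3, -0.4]
grip_width: -0.0001
grip_force: 0.3
```

Run:
```python
from bench import grab_frame
import cv2
f=grab_frame("scene");cv2.imwrite("pics/s1.png",cv2.resize(f["pixels"][100:360,170:470],(750,600))[:,:,::-1])
```

```text
(no output)
```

View pics/s1.png

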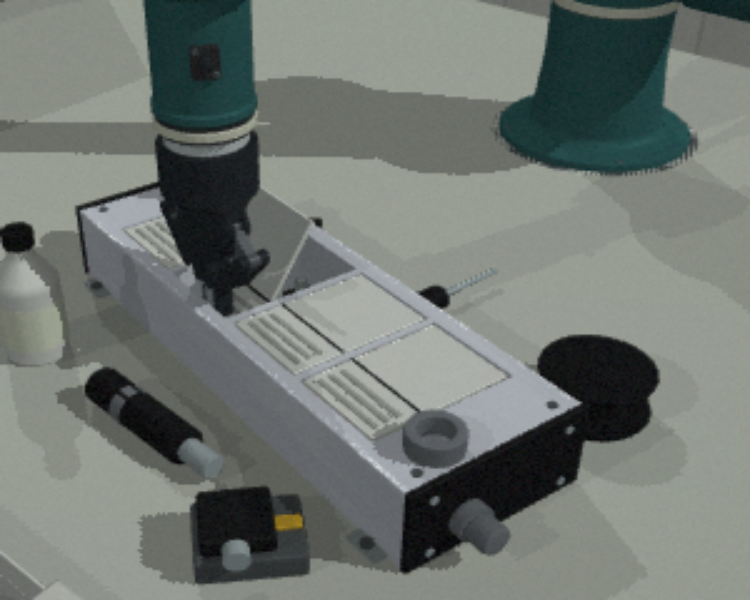

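The leaf of cover 3 stands raised at about 55°, with the ribbed end down in the bay under the finger at (222,300) in the crop. I'll withdraw upward, go round to the robot's side and push the leaf over.

>>> drive_tool(delta_pos=[[0, 0, -0.5], [0, 0, -0.9], [0, 0, -0.9], [0, 0, -0.95], [0, 0, -0.95], [0, 0, 0]], turn=[0, 0, 0, 0, 0, 0], jaw=[1, 1, 1, 1, 1, 1])

```text
clock: 9.4
tool_pos: [0.6034, -0.0025, 0.35]
eef_rot: [[0.976, -0.22, 0.007], [-0.22, -0.976, -0.0], [0.006, -0.001, -1.0]]
ft_force: [1.1, -0.3, 0.0]
grip_width: 0.0001
grip_force: 0.0
```

>>> drive_tool(delta_pos=[[-1, 0, 0], [-1, 0, 0], [-1, 0, 0], [-1, 0, 0], [0, 0, 0.7], [0, 0, 0.7], [0, 0, 0.5], [0, 0, 0]], turn=[0, 0, 0, 0, 0, 0, 0, 0], jaw=[1, 1, 1, 1, 1, 1, 1, 1])

```text
clock: 10.4
tool_pos: [0.4843, 0.0239, 0.287]
eef_rot: [[0.976, -0.22, -0.004], [-0.22, -0.976, -0.0], [-0.004, 0.001, -1.0]]
ft_force: [-0.3, 0.4, 0.5]
grip_width: 0.0002
grip_force: 0.0
```

Run:
```python
from bench import grab_frame
import cv2
f=grab_frame("scene");cv2.imwrite("pics/s2.png",cv2.resize(f["pixels"][100:360,170:470],(750,600))[:,:,::-1])
```

```text
(no output)
```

View pics/s2.png

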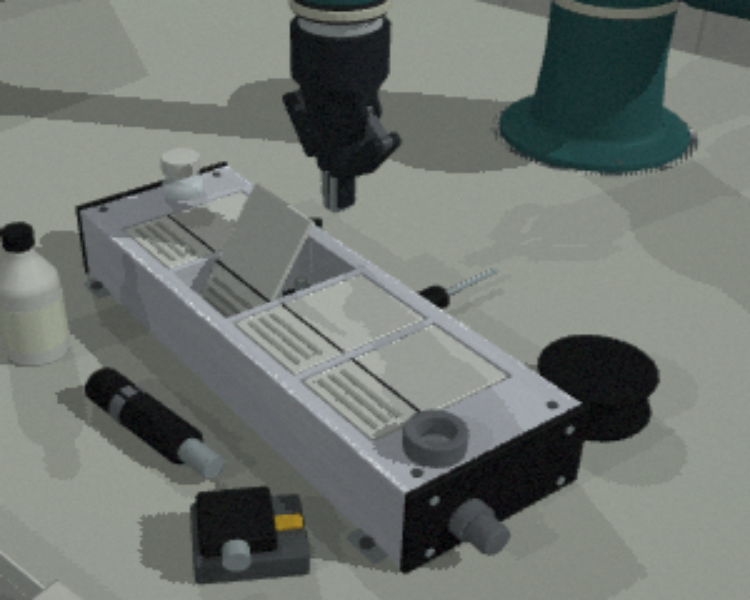

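The leaf stays up at about 55–60°, with its top edge running from (255,185) to (312,222). The finger is on the robot's side of it at (340,195) with clearance, so I'll push +x.

>>> drive_tool(delta_pos=[[0.4, 0, 0], [0.4, 0, 0], [0.3, 0, 0], [0.3, 0, 0], [0.3, 0, 0], [0, 0, 0]], turn=[0, 0, 0, 0, 0, 0], jaw=[1, 1, 1, 1, 1, 1])

```text
clock: 11.2
tool_pos: [0.5358, 0.0126, 0.2889]
eef_rot: [[0.975, -0.22, 0.0], [-0.22, -0.976, -0.0], [0.0, -0.0, -1.0]]
ft_force: [0.2, 0.4, 0.7]
grip_width: -0.0002
grip_force: 0.0
```

>>> drive_tool(delta_pos=[[0.2, 0, 0], [0.2, 0, 0], [0.2, 0, 0], [0, 0, 0]], turn=[0, 0, 0, 0], jaw=[1, 1, 1, 1])

```text
clock: 11.7
tool_pos: [0.5533, 0.0087, 0.289]
eef_rot: [[0.976, -0.22, 0.001], [-0.22, -0.976, -0.0], [0.001, -0.0, -1.0]]
ft_force: [-0.4, -0.8, -0.2]
grip_width: 0.0003
grip_force: 0.0
```

>>> drive_tool(delta_pos=[[0.15, 0, 0], [0.15, 0, 0], [0, 0, 0]], turn=[0, 0, 0], jaw=[1, 1, 1])

```text
clock: 12.08
tool_pos: [0.5619, 0.0067, 0.289]
eef_rot: [[0.976, -0.22, 0.001], [-0.22, -0.976, -0.0], [0.001, -0.0, -1.0]]
ft_force: [0.5, -0.4, -0.0]
grip_width: 0.0001
grip_force: 0.0
```

>>> drive_tool(delta_pos=[[0.1, 0, 0], [0.1, 0, 0], [0, 0, 0]], turn=[0, 0, 0], jaw=[1, 1, 1])

```text
clock: 12.45
tool_pos: [0.5675, 0.0054, 0.2887]
eef_rot: [[0.976, -0.22, 0.0], [-0.22, -0.976, -0.0], [0.0, 0.0, -1.0]]
ft_force: [0.1, 0.1, -0.6]
grip_width: -0.0005
grip_force: 0.1
```

>>> drive_tool(delta_pos=[[0.07, 0, 0], [0, 0, 0]], turn=[0, 0], jaw=[1, 1])

```text
clock: 12.7
tool_pos: [0.5694, 0.005, 0.2888]
eef_rot: [[0.976, -0.22, -0.0], [-0.22, -0.976, -0.0], [-0.0, 0.0, -1.0]]
ft_force: [-0.6, -0.9, -0.9]
grip_width: -0.0
grip_force: 0.3
```

>>> drive_tool(delta_pos=[[0.07, 0, 0], [0, 0, 0]], turn=[0, 0], jaw=[1, 1])

```text
clock: 12.95
tool_pos: [0.5713, 0.0046, 0.2888]
eef_rot: [[0.976, -0.22, -0.0], [-0.22, -0.976, 0.0], [-0.0, 0.0, -1.0]]
ft_force: [-1.2, 0.6, -0.8]
grip_width: 0.0001
grip_force: 0.7
```

>>> drive_tool(delta_pos=[[0.07, 0, 0], [0, 0, 0]], turn=[0, 0], jaw=[1, 1])

```text
clock: 13.2
tool_pos: [0.5723, 0.0044, 0.2886]
eef_rot: [[0.976, -0.22, -0.005], [-0.22, -0.976, 0.001], [-0.005, 0.0, -1.0]]
ft_force: [-6.2, 1.9, 3.3]
grip_width: -0.0001
grip_force: 3.8
```

>>> drive_tool(delta_pos=[[0.07, 0, 0], [0, 0, 0]], turn=[0, 0], jaw=[1, 1])

```text
clock: 13.45
tool_pos: [0.5732, 0.0042, 0.2885]
eef_rot: [[0.975, -0.22, -0.009], [-0.22, -0.976, 0.001], [-0.009, 0.001, -1.0]]
ft_force: [-12.9, 3.2, 7.7]
grip_width: -0.0002
grip_force: 6.9
```

>>> drive_tool(delta_pos=[[0.05, 0, 0], [0, 0, 0]], turn=[0, 0], jaw=[1, 1])

```text
clock: 13.7
tool_pos: [0.5738, 0.0041, 0.2885]
eef_rot: [[0.975, -0.22, -0.012], [-0.22, -0.976, 0.002], [-0.012, 0.001, -1.0]]
ft_force: [-16.2, 4.0, 11.8]
grip_width: -0.0
grip_force: 9.1
```

Run:
```python
from bench import grab_frame
import cv2
f=grab_frame("scene");cv2.imwrite("pics/s3.png",cv2.resize(f["pixels"][100:360,170:470],(750,600))[:,:,::-1])
```

```text
(no output)
```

View pics/s3.png

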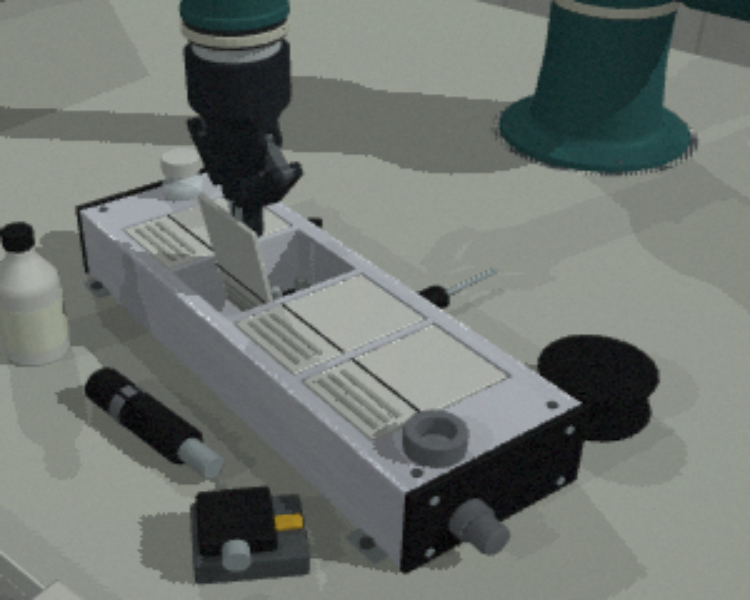

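The leaf now leans past upright, away from the robot, with its edge from (200,195) to (270,300). The 16 N reaction shows it is at its stop. I'll back off, lift clear and check.

>>> drive_tool(delta_pos=[[-0.2, 0, 0], [-0.6, 0, 0], [-1, 0, 0], [-1, 0, 0], [0, 0, -1], [0, 0, -1], [0, 0, 0], [0, 0, 0]], turn=[0, 0, 0, 0, 0, 0, 0, 0], jaw=[1, 1, 1, 1, 1, 1, 1, 1])

```text
clock: 14.75
tool_pos: [0.4945, 0.0218, 0.3484]
eef_rot: [[0.976, -0.22, 0.0], [-0.22, -0.976, -0.0], [0.0, 0.0, -1.0]]
ft_force: [-0.4, 0.1, -0.8]
grip_width: 0.0001
grip_force: 0.0
```

Run:
```python
from bench import grab_frame
import cv2
f=grab_frame("scene");cv2.imwrite("pics/s4.png",cv2.resize(f["pixels"][100:360,170:470],(750,600))[:,:,::-1])
```

```text
(no output)
```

View pics/s4.png

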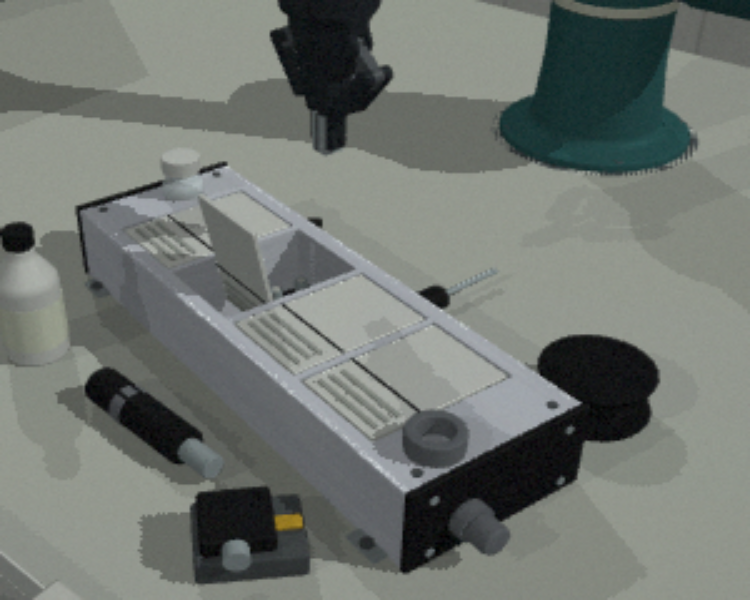

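Cover 3 stands open at its stop, still leaning away with its edge from (200,195) to (270,300). The other covers and the bystanders are unchanged and the arm is clear.

```bash
python3 -c "from bench import ticket;print(ticket.hand_in())"
```

```text
the job is handed in; nothing more can be done
None
```

Cover 3 was the loose one: I pushed it past upright to its stop and left it standing open, with the other covers and the bystanders unmoved in the last picture, and the job is handed in (no verdict was returned).

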